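Find the tin that rattles and hold it out

TASK

Three closed, identical tins stand on the ware board; one holds loose steel balls for the glaze mill, the other two only a felt pad. Pick the tins up one at a time and shake each clear of the board until you find the one that rattles (even if it is the last one left, shake it as well), setting every silent tin back upright on the ware board by hand, not dropped. Hold the rattling tin out forward for the person opposite, upright and still over the middle of the round bat and well clear of it, without disturbing the pots, phone and clay tool around, and finish while still holding it there.

Things in the scene. Friction and masses are not known exactly. Their poses are not given: they have to be found in the camera images.
- tin_a: closed tin, bare aluminium, green slip lid, paper seal at each end: 140 mm long (its x), 58 mm wide (its y; grip here), 54 mm tall, 0.14 to 0.42 kg, thin sheet, 30 to 50 N of grip is plenty; origin at the centre of its underside, z up. Starts on the ware board, at the robot's left end (+y) of the row, its length along the board's x. The tins look alike and vary in weight; any of them may be the one with the loose balls.
- tin_b: closed tin, bare aluminium, green slip lid, paper seal at each end: 140 mm long (its x), 58 mm wide (its y; grip here), 54 mm tall, 0.14 to 0.42 kg, thin sheet, 30 to 50 N of grip is plenty; origin at the centre of its underside, z up. Starts on the ware board, in the middle of the row, its length along the board's x. The tins look alike and vary in weight; any of them may be the one with the loose balls.
- tin_c: closed tin, bare aluminium, green slip lid, paper seal at each end: 140 mm long (its x), 58 mm wide (its y; grip here), 54 mm tall, 0.14 to 0.42 kg, thin sheet, 30 to 50 N of grip is plenty; origin at the centre of its underside, z up. Starts on the ware board, at the robot's right end (-y) of the row, its length along the board's x. The tins look alike and vary in weight; any of them may be the one with the loose balls.
- tin_a_inside: hidden inner shell of tin_a, moving with the tin, same origin and axes; only its contents touch it. Hollow 129 x 47 x 43 mm (x, y, z)
- tin_b_inside: as tin_a_inside, for tin_b. In one of the three tins three steel balls of 22 mm, 123 g together, roll freely from end to end when it is shaken lengthwise or tipped: they knock on the ends and the balance shifts towards the end where they lie, by about 0.1 N m from one end to the other
- tin_c_inside: as tin_a_inside, for tin_c. In the two silent tins nothing but a soft 10 g felt pad lies on the floor, so they stay quiet
- ware_board: fixed wooden plank 150 x 440 x 18 mm lying flat on the table, its long side along its own y; origin at the centre of its underside, so its top is 18 mm above the origin. The tins stand on it in a row along y about 135 mm apart.
- bat_middle (a point): centre of the top face of the round brown throwing bat, a fixed disc 160 mm in diameter and 9 mm thick lying on the table at the place of the person opposite, beyond the ware board
- bowl: bystander: dry clay bowl, 124 mm across, 50 mm tall, origin at the centre of its underside
- pinch_pot: bystander: brown pinch pot, 86 mm across, 58 mm tall, origin at the centre of its underside
- phone: bystander: black phone lying flat, 150 x 72 x 9 mm, long side along its x, origin at the centre of its underside
- clay_tool: bystander: wooden modelling tool lying along its x, about 145 x 16 x 9 mm, origin on its underside near the middle
Things that resemble listed ones, but are neither listed nor needed, are in the scene too. What is shaped like the tin_b but blue is not meant.

How it is judged:
By the outcome, as a careful person would: the job done as asked, in the order asked, and still so for the second after the job is handed in, while the arm keeps its last pose, push and grip.
It also fails if it takes over 70 s, if anything falls off the work surface, if the arm or the gripper's body presses on something with over 40 N, if the wrist force passes 120 N, or if a joint passes its speed limit or range.

ROBOT

A 6-joint arm with a two-finger parallel gripper is mounted at the origin on the work surface. World frame = base frame: x ahead of the robot, y to its left, z up, the work surface at z = 0. Lengths are in m, angles in rad, forces in N, time in s.
With the tool pointing down it reaches from about 0.375 to 0.9 m from the base axis. Payload 3.1 kg.
Tool frame: the origin (TCP) lies on the centre line of the jaws, within the pads' length; the fingertips stand robot.tip_reach ahead of it and the grasp point (between the pads) is the TCP (robot.tip_reach is the distance from the TCP to the fingertips, in m); z points along the fingers, y is the direction in which the jaws open and shut (so a half turn about z gives the same grasp; the last joint's range is limited). The gripper opens to 87 mm and grips with 3 to 60 N. Pads are 19 mm wide; open, the fingers measure 117 mm over their backs; the gripper's body (75 mm by 190 mm) begins 51 mm behind the grasp point.
Start: joints at [0.939, 0.527, 1.433, -0, 1.181, -0.178], TCP at [0.274, 0.562, 0.242] pointing down, gripper open.
Joint ranges: [-3.08, 3.08], [-0.75, 2.2], [0.22, 2.44], [-1.43, 4.57], [0, 2.65], [-2.85, 2.85]. Speed limits (rad/s): [2.79, 2.79, 3.14, 3.14, 3.14, 3.14].

INTERFACE

Orientations are given as a unit quaternion [x, y, z, w].
In Python, from rig import telemetry, viewer, robot gives the robot as it stands. The module is installed in compiled form; this text tells all that it offers.
- The arm moves only by the tool step_arm, never from a script. Its argument "targets" is a list of rows, each an object of numbers: "dx", "dy", "dz": the shift along the tool's x, y, z in m; "rx", "ry", "rz": the turn, a rotation vector about the tool's x, y, z in degrees. In form: [{"dx": .., "dy": .., "dz": .., "rx": .., "ry": .., "rz": ..}, ...]. A call has exactly 5 rows; each row is the pose to reach, as a shift and turn from the pose measured when the call began, along the tool's axes at that moment; what a row does not reach only later rows make up. A row lasts 1/8 s, in which the tool goes at most 62.5 mm and 10.7 degrees, less where a joint would pass 70% of its speed; a pose out of reach is approached as far as the arm can. A call with a gripper value outside its range is refused whole. "gripper" is the opening, from 0 (shut) to 1 (fully open), set as the call begins (left out, the last holds). The fingers move at their own pace and stop on an object; "force" is the grip in N (left out, the last holds). Time passes only in rows, so rows that repeat a pose let the fingers close, or fill a call up. It gives the time, the measured TCP pose, the force and the opening at its end, in the units of the state.
- telemetry.get_obs(): the state, without advancing time (a new reading comes with each control period).
- viewer.camera(name): name is "side" or "top"; returns a dict with "img" (400x640x3 uint8, blue, green, red), "depth" (400x640 float32, m along the optical axis (not along the pixel's ray), 0 where there is no reading), "K" (3x3 intrinsics, pixels), "k1" (the pictures are not rectified: a ray, as slopes to the right and down, at radius r is drawn at 1 + k1 r^2 times it, then the intrinsics apply), "R" (3x3) and "t" (3): a world point X has camera coordinates R X + t. Camera axes: x right, y down, z forward; pixel columns grow to the right and rows downward; lengths in m; the calibration is good to about 2 mm. A picture is of the moment at which its call begins.
- robot.hand_in(): hands the job in, once; it reports no verdict.
The state is a dict: "time": time; "q": joint angles; "joint_velocities": joint speeds; "joint_torque": joint torques, N m; "position": TCP position; "tool_rot": TCP orientation; "ft_force": force on the tool from outside, world axes, zero at the start; "moment": the same for the moment, N m; "grip_width": finger opening in m.
Only numpy, scipy, OpenCV 4.12 (cv2) and the standard library are available. Lean on these libraries where they do the work, as an engineer would, in place of code of your own. Each camera call takes 0.05 s, during which the arm holds its last target.

## Working session

There is one attempt and no reset: what is moved stays moved. The work goes in short steps, Python scripts to look and compute and a tool call to move; the robot and the scene stay as the last step left them, time stands still between calls to the robot, and variables do not carry over. Pictures are saved under pics/ and viewed, and the job is handed in when it is done.

Besides the shell and the picture viewer there is one more tool, called by a JSON object that holds its "fn" and its "kwargs", one argument or row to a line. step_arm: Moves the arm, as the interface text tells. Its arguments: {"type":"object","properties":{"targets":{"type":"array"},"gripper":{"type":"number"},"force":{"type":"number"}},"required":["targets"]}

```bash
mkdir -p pics; cat > h.py <<'E'
import numpy as np, cv2
from rig import telemetry, viewer, robot
E
python3 - <<'E'
from h import *
print(robot.tip_reach)
o=telemetry.get_obs()
for k,v in o.items(): print(k,np.round(v,4))
for n in("top","side"):
    c=viewer.camera(n); cv2.imwrite(f"pics/{n}0.png",c["img"]); np.savez(f"{n}0.npz",**c)
    print(n,c["K"],c["k1"],c["R"],c["t"])
E
```

```text
0.019
time 0.0
q [ 0.9385  0.5285  1.4339 -0.      1.1814 -0.1785]
joint_velocities [-0.0014  0.0004  0.0007  0.0002 -0.0013  0.0002]
joint_torque [ 2.20000e-03 -4.40043e+01 -1.76595e+01  6.35000e-02  5.80000e-02
 -2.00000e-04]
position [0.2736 0.5612 0.2406]
tool_rot [ 2.250e-01  9.744e-01 -1.000e-03 -4.000e-04]
ft_force [-0.2382  0.2322  0.6296]
moment [0.0046 0.0481 0.0234]
grip_width 0.0869
top [[400.66334555   0.         314.31250065]
 [  0.         400.66334555 196.42660793]
 [  0.           0.           1.        ]] -0.10324714232165917 [[ 0.00107214 -0.9999735   0.00720064]
 [-0.9887481  -0.00213717 -0.14957481]
 [ 0.14958623 -0.00695926 -0.98872419]] [-0.01167541  0.49998401  1.10639331]
side [[384.27877093   0.         317.98831598]
 [  0.         384.27877093 204.78679272]
 [  0.           0.           1.        ]] -0.027921394980442025 [[ 0.87720503 -0.48010842 -0.00269046]
 [-0.32423954 -0.5882659  -0.74081844]
 [ 0.35409047  0.65072201 -0.67169993]] [-0.4256905   0.18635495  0.99004208]
```

View pics/top0.png

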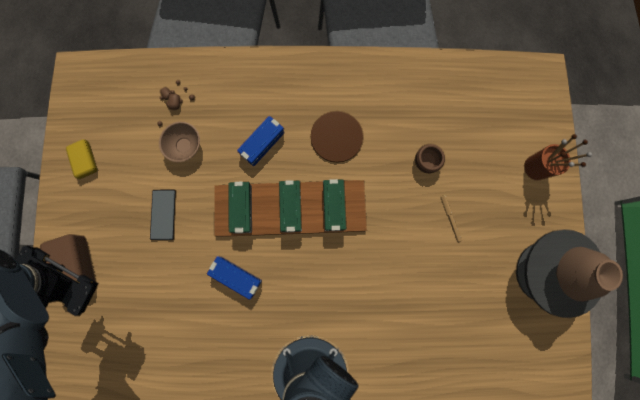

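View pics/side0.png

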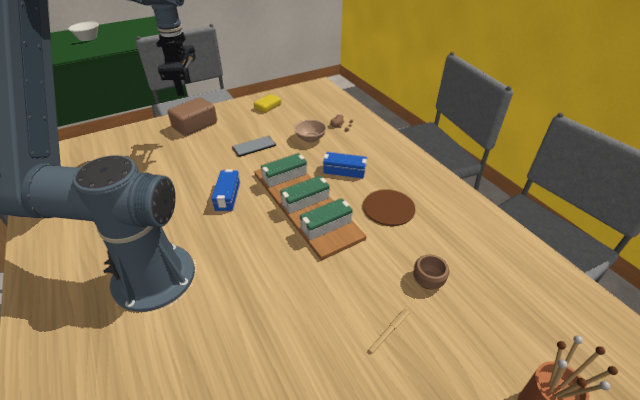

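The top view shows the tins at about (240,207), (290,206) and (334,205), and the bat at (337,137). The blue decoys are at (261,141) and (234,279), the bowl at (180,143) and the pinch pot at (430,158). Next I measure these.

```bash
cat >> h.py <<'E'
def ray(c,u,v):
    K=np.array(c["K"]);d=np.array([[[u,v]]],float)
    p=cv2.undistortPoints(d,K,np.array([float(c["k1"]),0,0,0,0]))[0,0]
    R=np.array(c["R"]);t=np.array(c["t"])
    return -R.T@t, R.T@np.array([p[0],p[1],1])
def onplane(c,u,v,z):
    o,d=ray(c,u,v); return o+d*(z-o[2])/d[2]
def blobs(c,mask,z,amin=200):
    cs,_=cv2.findContours(mask,cv2.RETR_EXTERNAL,cv2.CHAIN_APPROX_NONE)
    out=[]
    for k in cs:
        if cv2.contourArea(k)<amin: continue
        P=np.array([onplane(c,*q[0],z)[:2] for q in k])
        r=cv2.minAreaRect(P.astype(np.float32))
        out.append((r,cv2.boundingRect(k)))
    return out
def hsv(c,lo,hi):
    m=cv2.inRange(cv2.cvtColor(c["img"],cv2.COLOR_BGR2HSV),np.array(lo),np.array(hi))
    return cv2.morphologyEx(m,cv2.MORPH_CLOSE,np.ones((3,3)))
def st():
    from scipy.spatial.transform import Rotation as Ro
    o=telemetry.get_obs();R=Ro.from_quat(o["tool_rot"]).as_matrix()
    print("t",round(float(o["time"]),3),"p",np.round(o["position"],4),"R",np.round(R,3).tolist(),"F",np.round(o["ft_force"],2),"M",np.round(o["moment"],3),"w",round(float(o["grip_width"]),4),"q",np.round(o["q"],3))
    return o,R
E
python3 - <<'E'
from h import *
for n in("top","side"):
    c=dict(np.load(n+"0.npz"))
    print(n,"green")
    for r in blobs(c,hsv(c,(60,60,20),(90,255,200)),0.072,100): 
        if r[1][2]<100:print(np.round(r[0][0],4),np.round(r[0][1],3),round(r[0][2],1),r[1])
c=dict(np.load("top0.npz"))
H=cv2.cvtColor(c["img"],cv2.COLOR_BGR2HSV)
for p in[(337,137),(222,215),(265,200),(350,215),(100,100),(240,207),(180,143),(163,215)]: print(p,H[p[1],p[0]])
for p in[(215,185),(216,236),(366,181),(366,233)]: print("board",onplane(c,*p,0.018))
# bat by darkness
m=((H[...,2]<115)&(H[...,0]<15)).astype(np.uint8)*255
for r in blobs(c,m,0.009): print("brown",np.round(r[0][0],4),np.round(r[0][1],3),r[1])
E
```

```text
top green
[ 0.2258 -0.9423] [0.066 0.52 ] 86.2 (621, 201, 19, 177)
[0.4654 0.1978] [0.135 0.056] 1.5 (229, 183, 21, 49)
[0.4692 0.0576] [0.137 0.055] 2.3 (280, 181, 21, 50)
[ 0.4723 -0.0646] [0.137 0.056] 2.2 (324, 180, 22, 50)
side green
[ 0.47   -0.0739] [0.139 0.064] 2.2 (301, 199, 51, 31)
[0.4678 0.0486] [0.141 0.066] 2.4 (281, 176, 48, 28)
[0.4632 0.188 ] [0.138 0.066] 2.0 (262, 154, 44, 24)
(337, 137) [ 12 143  84]
(222, 215) [ 13 160 124]
(265, 200) [ 13 165 119]
(350, 215) [ 13 161 125]
(100, 100) [ 17 127 159]
(240, 207) [ 72 114  76]
(180, 143) [ 13  97 134]
(163, 215) [84 13 95]
board [0.53622245 0.28016166 0.018     ]
board [0.38717849 0.27181129 0.018     ]
board [ 0.54902067 -0.16242059  0.018     ]
board [ 0.39693596 -0.15974707  0.018     ]
brown [ 0.274  -0.9172] [0.079 0.065] (598, 262, 24, 22)
brown [ 0.2708 -0.8278] [0.165 0.188] (556, 246, 57, 56)
brown [0.3342 0.7079] [0.218 0.113] (38, 235, 59, 51)
brown [ 0.6115 -0.7316] [0.092 0.162] (525, 145, 46, 35)
brown [ 0.6209 -0.3583] [0.083 0.091] (415, 144, 30, 29)
brown [0.6738 0.3991] [0.114 0.112] (161, 123, 37, 37)
brown [ 0.6892 -0.0778] [0.156 0.154] (311, 111, 52, 51)
brown [0.8136 0.4366] [0.084 0.046] (160, 88, 22, 22)
```

{"fn": "step_arm", "kwargs": {
  "targets": [
    {"dx":-0.04,"dy":-0.03,"dz":0,"rz":-4},
    {"dx":-0.084,"dy":-0.062,"dz":0,"rz":-8},
    {"dx":-0.13,"dy":-0.096,"dz":0,"rz":-12},
    {"dx":-0.175,"dy":-0.129,"dz":0,"rz":-16},
    {"dx":-0.22,"dy":-0.162,"dz":0,"rz":-20}
  ],
  "gripper": 1,
  "force": 40
}}

```text
invalid input
```

```bash
cat >> h.py <<'E'
def to(p,yaw=182.):
    from scipy.spatial.transform import Rotation as Ro
    o,R=st()
    a=np.radians(yaw); X=np.array([np.cos(a),np.sin(a),0]); Z=np.array([0,0,-1.]); T=np.stack([X,np.cross(Z,X),Z],1)
    print("D",np.round(R.T@(np.array(p)-o["position"]),4),"rot",np.round(np.degrees(Ro.from_matrix(R.T@T).as_rotvec()),2))
E
python3 -c "
from h import *
to([.4645,.195,.15])"
```

```text
t 0.1 p [0.2736 0.5612 0.2407] R [[-0.899, 0.438, -0.001], [0.438, 0.899, -0.002], [0.0, -0.002, -1.0]] F [-0.04 -0.34 -0.48] M [ 0.018 -0.02  -0.024] w 0.0872 q [ 0.939  0.528  1.434 -0.     1.181 -0.179]
D [-0.3322 -0.2453  0.091 ] rot [ -0.1   -0.05 -28.  ]
```

{"fn": "step_arm", "kwargs": {
  "targets": [
    {"dx":-0.04,"dy":-0.03,"dz":0,"rx":0,"ry":0,"rz":-4},
    {"dx":-0.084,"dy":-0.062,"dz":0,"rx":0,"ry":0,"rz":-8},
    {"dx":-0.13,"dy":-0.096,"dz":0,"rx":0,"ry":0,"rz":-12},
    {"dx":-0.175,"dy":-0.129,"dz":0,"rx":0,"ry":0,"rz":-16},
    {"dx":-0.22,"dy":-0.162,"dz":0,"rx":0,"ry":0,"rz":-20}
  ],
  "gripper": 1,
  "force": 40
}}

```text
time: 0.72
position: [0.4007, 0.3175, 0.2407]
tool_rot: [0.051, 0.999, -0.001, -0.001]
ft_force: [0.3, -0.2, -1.0]
grip_width: 0.0867
```

```bash
python3 -c "
from h import *
to([.4645,.195,.15])"
```

```text
t 0.725 p [0.4007 0.3175 0.2407] R [[-0.995, 0.102, -0.001], [0.102, 0.995, -0.002], [0.001, -0.002, -1.0]] F [ 0.34 -0.18 -0.95] M [ 0.089 -0.059 -0.03 ] w 0.0867 q [ 4.520e-01  3.770e-01  1.714e+00 -1.000e-03  1.053e+00 -1.016e+00]
D [-0.0761 -0.1152  0.0908] rot [-0.11 -0.08 -7.85]
```

{"fn": "step_arm", "kwargs": {
  "targets": [
    {"dx":-0.028,"dy":-0.043,"dz":0.01,"rx":0,"ry":0,"rz":-3},
    {"dx":-0.054,"dy":-0.082,"dz":0.035,"rx":0,"ry":0,"rz":-6},
    {"dx":-0.072,"dy":-0.109,"dz":0.065,"rx":0,"ry":0,"rz":-7.85},
    {"dx":-0.076,"dy":-0.115,"dz":0.09,"rx":0,"ry":0,"rz":-7.85},
    {"dx":-0.076,"dy":-0.115,"dz":0.09,"rx":0,"ry":0,"rz":-7.85}
  ]
}}

```text
time: 1.35
position: [0.4633, 0.1942, 0.1491]
tool_rot: [-0.017, 1.0, -0.001, -0.003]
ft_force: [-0.4, 0.3, 0.3]
grip_width: 0.0871
```

```bash
python3 - <<'E'
from h import *
to([.4645,.195,.048])
for n in("top","side"):
    c=viewer.camera(n); cv2.imwrite(f"pics/{n}1.png",c["img"])
E
```

```text
t 1.35 p [0.4633 0.1942 0.1491] R [[-0.999, -0.033, -0.007], [-0.033, 0.999, -0.003], [0.007, -0.002, -1.0]] F [-0.43  0.3   0.32] M [ 0.023 -0.013  0.049] w 0.0871 q [ 0.175  0.508  1.821 -0.002  0.819 -1.427]
D [-0.0019  0.001   0.1011] rot [-0.14 -0.38 -0.11]
```

View pics/side1.png

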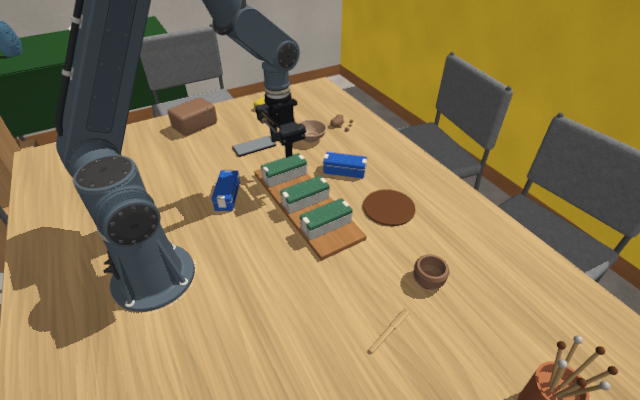

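The gripper sits over tin_a at about (285,150), so I go down in a straight line.

{"fn": "step_arm", "kwargs": {
  "targets": [
    {"dx":-0.001,"dy":0.001,"dz":0.03,"rx":0,"ry":-0.4,"rz":0},
    {"dx":-0.002,"dy":0.001,"dz":0.06,"rx":0,"ry":-0.4,"rz":0},
    {"dx":-0.002,"dy":0.001,"dz":0.085,"rx":0,"ry":-0.4,"rz":0},
    {"dx":-0.002,"dy":0.001,"dz":0.1,"rx":0,"ry":-0.4,"rz":0},
    {"dx":-0.002,"dy":0.001,"dz":0.1,"rx":0,"ry":-0.4,"rz":0}
  ]
}}

```text
time: 2.08
position: [0.466, 0.1969, 0.0509]
tool_rot: [-0.018, 1.0, -0.001, 0.002]
ft_force: [0.4, 0.6, 1.4]
grip_width: 0.0873
```

```bash
python3 - <<'E'
from h import *
to([.4645,.195,.048])
c=viewer.camera("top"); cv2.imwrite("pics/top2.png",c["img"][100:300,150:450].repeat(2,0).repeat(2,1))
E
```

```text
t 2.075 p [0.466  0.1969 0.0509] R [[-0.999, -0.036, 0.005], [-0.036, 0.999, -0.001], [-0.005, -0.002, -1.0]] F [0.36 0.56 1.39] M [0.049 0.063 0.025] w 0.0873 q [ 0.18   0.69   1.874 -0.004  0.573 -1.423]
D [ 0.0016 -0.0018  0.0029] rot [-0.09  0.26  0.05]
```

View pics/top2.png

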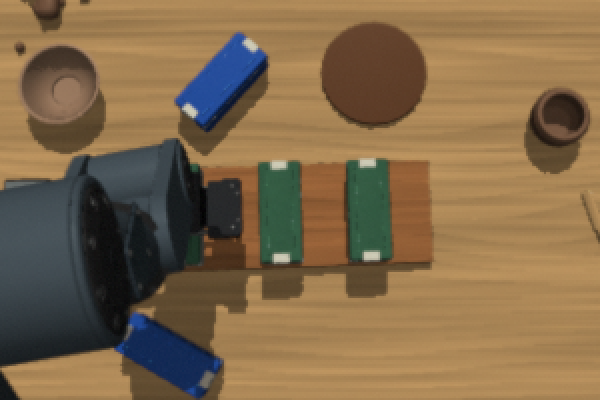

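The gripper straddles tin_a, so I close it.

{"fn": "step_arm", "kwargs": {
  "targets": [
    {"dx":0.001,"dy":-0.001,"dz":0.002,"rx":0,"ry":0,"rz":0},
    {"dx":0.001,"dy":-0.001,"dz":0.002,"rx":0,"ry":0,"rz":0},
    {"dx":0.001,"dy":-0.001,"dz":0.002,"rx":0,"ry":0,"rz":0},
    {"dx":0.001,"dy":-0.001,"dz":0.002,"rx":0,"ry":0,"rz":0},
    {"dx":0.001,"dy":-0.001,"dz":0.002,"rx":0,"ry":0,"rz":0}
  ],
  "gripper": 0.5,
  "force": 40
}}

```text
time: 2.75
position: [0.4658, 0.196, 0.0499]
tool_rot: [-0.018, 1.0, -0.0, 0.003]
ft_force: [-0.7, 1.8, 3.9]
grip_width: 0.0579
```

```bash
python3 -c "
from h import *
st()"
```

```text
t 2.75 p [0.4658 0.196  0.0499] R [[-0.999, -0.035, 0.007], [-0.035, 0.999, -0.001], [-0.007, -0.001, -1.0]] F [-0.72  1.77  3.88] M [ 0.358  0.105 -0.082] w 0.0579 q [ 0.178  0.691  1.877 -0.004  0.567 -1.425]
```

{"fn": "step_arm", "kwargs": {
  "targets": [
    {"dx":0,"dy":0,"dz":-0.02,"rx":0,"ry":0,"rz":0},
    {"dx":0,"dy":0,"dz":-0.05,"rx":0,"ry":0,"rz":0},
    {"dx":0,"dy":0,"dz":-0.09,"rx":0,"ry":0,"rz":0},
    {"dx":0,"dy":0,"dz":-0.13,"rx":0,"ry":0,"rz":0},
    {"dx":0,"dy":0,"dz":-0.15,"rx":0,"ry":0,"rz":0}
  ],
  "gripper": 0
}}

```text
time: 3.38
position: [0.465, 0.196, 0.2014]
tool_rot: [-0.018, 1.0, -0.001, 0.004]
ft_force: [-0.5, -0.7, -3.5]
grip_width: 0.0575
```

```bash
python3 -c "
from h import *
to([.466,.196,.20])"
```

```text
t 3.375 p [0.465  0.196  0.2014] R [[-0.999, -0.035, 0.008], [-0.035, 0.999, -0.001], [-0.008, -0.001, -1.0]] F [-0.48 -0.72 -3.47] M [ 0.08   0.    -0.003] w 0.0575 q [ 0.179  0.422  1.779 -0.003  0.933 -1.426]
D [-0.001  -0.      0.0014] rot [-0.07  0.48  0.03]
```

{"fn": "step_arm", "kwargs": {
  "targets": [
    {"dx":0.03,"dy":0,"dz":0,"rx":0,"ry":0,"rz":0},
    {"dx":-0.03,"dy":0,"dz":0,"rx":0,"ry":0,"rz":0},
    {"dx":0.03,"dy":0,"dz":0,"rx":0,"ry":0,"rz":0},
    {"dx":-0.03,"dy":0,"dz":0,"rx":0,"ry":0,"rz":0},
    {"dx":0.03,"dy":0,"dz":0,"rx":0,"ry":0,"rz":0}
  ]
}}

```text
time: 4.0
position: [0.4422, 0.1948, 0.1977]
tool_rot: [-0.017, 1.0, -0.0, 0.007]
ft_force: [0.1, 0.7, -0.6]
grip_width: 0.0574
```

{"fn": "step_arm", "kwargs": {
  "targets": [
    {"dx":-0.06,"dy":0,"dz":0,"rx":0,"ry":0,"rz":0},
    {"dx":0,"dy":0,"dz":0,"rx":0,"ry":0,"rz":0},
    {"dx":-0.06,"dy":0,"dz":0,"rx":0,"ry":0,"rz":0},
    {"dx":0,"dy":0,"dz":0,"rx":0,"ry":0,"rz":0},
    {"dx":-0.03,"dy":0,"dz":0,"rx":0,"ry":0,"rz":0}
  ]
}}

```text
time: 4.62
position: [0.4513, 0.193, 0.1906]
tool_rot: [-0.018, 1.0, -0.004, -0.012]
ft_force: [-0.2, 1.0, -3.3]
grip_width: 0.0578
```

```bash
python3 -c "
from h import *
to([.466,.196,.20])"
```

```text
t 4.625 p [0.4513 0.193  0.1906] R [[-0.999, -0.035, -0.024], [-0.035, 0.999, -0.007], [0.024, -0.007, -1.0]] F [-0.22  0.95 -3.29] M [0.058 0.023 0.024] w 0.0578 q [ 0.178  0.433  1.8   -0.004  0.933 -1.426]
D [-0.0145  0.0024 -0.0098] rot [-0.38 -1.38  0.01]
```

{"fn": "step_arm", "kwargs": {
  "targets": [
    {"dx":0,"dy":0,"dz":0,"rx":0,"ry":8,"rz":0},
    {"dx":0,"dy":0,"dz":0,"rx":0,"ry":16,"rz":0},
    {"dx":0,"dy":0,"dz":0,"rx":0,"ry":20,"rz":0},
    {"dx":0,"dy":0,"dz":0,"rx":0,"ry":20,"rz":0},
    {"dx":0,"dy":0,"dz":0,"rx":0,"ry":20,"rz":0}
  ]
}}

```text
time: 5.25
position: [0.4504, 0.1928, 0.1902]
tool_rot: [-0.017, 0.982, -0.007, -0.186]
ft_force: [0.5, 0.2, -2.8]
grip_width: 0.0576
```

```bash
python3 -c "
from h import *
to([.466,.196,.20])"
```

```text
t 5.25 p [0.4504 0.1928 0.1902] R [[-0.93, -0.035, -0.365], [-0.03, 0.999, -0.019], [0.365, -0.007, -0.931]] F [ 0.52  0.17 -2.76] M [ 0.07  -0.329  0.018] w 0.0576 q [ 0.154  0.569  1.592  0.038  1.353 -1.466]
D [-0.011   0.0026 -0.0149] rot [ -0.4  -21.43  -0.06]
```

{"fn": "step_arm", "kwargs": {
  "targets": [
    {"dx":0,"dy":0,"dz":0,"rx":0,"ry":-10,"rz":0},
    {"dx":0,"dy":0,"dz":0,"rx":0,"ry":-20,"rz":0},
    {"dx":0,"dy":0,"dz":0,"rx":0,"ry":-20,"rz":0},
    {"dx":0,"dy":0,"dz":0,"rx":0,"ry":-20,"rz":0},
    {"dx":0,"dy":0,"dz":0,"rx":0,"ry":-20,"rz":0}
  ]
}}

```text
time: 5.88
position: [0.4521, 0.1929, 0.1903]
tool_rot: [-0.017, 1.0, -0.004, -0.012]
ft_force: [-0.8, -0.6, -2.9]
grip_width: 0.0582
```

```bash
python3 -c "
from h import *
to([.466,.196,.20])"
```

```text
t 5.875 p [0.4521 0.1929 0.1903] R [[-0.999, -0.035, -0.024], [-0.035, 0.999, -0.008], [0.024, -0.007, -1.0]] F [-0.85 -0.58 -2.88] M [ 0.054  0.    -0.   ] w 0.0582 q [ 0.177  0.435  1.799 -0.004  0.934 -1.426]
D [-0.0137  0.0026 -0.01  ] rot [-0.39 -1.4  -0.01]
```

{"fn": "step_arm", "kwargs": {
  "targets": [
    {"dx":0,"dy":0,"dz":0,"rx":0,"ry":-10,"rz":0},
    {"dx":0,"dy":0,"dz":0,"rx":0,"ry":-20,"rz":0},
    {"dx":0,"dy":0,"dz":0,"rx":0,"ry":-20,"rz":0},
    {"dx":0,"dy":0,"dz":0,"rx":0,"ry":-20,"rz":0},
    {"dx":0,"dy":0,"dz":0,"rx":0,"ry":-20,"rz":0}
  ]
}}

```text
time: 6.5
position: [0.4548, 0.193, 0.1908]
tool_rot: [-0.017, 0.987, -0.0, 0.162]
ft_force: [0.0, 0.4, -2.4]
grip_width: 0.0576
```

```bash
python3 -c "
from h import *
to([.466,.196,.20])"
```

```text
t 6.5 p [0.4548 0.193  0.1908] R [[-0.947, -0.034, 0.32], [-0.034, 0.999, 0.005], [-0.32, -0.007, -0.947]] F [ 0.05  0.36 -2.38] M [ 0.078  0.319 -0.007] w 0.0576 q [ 0.212  0.361  2.019 -0.146  0.446 -1.272]
D [-0.0136  0.0025 -0.0051] rot [-3.800e-01  1.869e+01  1.000e-02]
```

{"fn": "step_arm", "kwargs": {
  "targets": [
    {"dx":0,"dy":0,"dz":0,"rx":0,"ry":10,"rz":0},
    {"dx":0,"dy":0,"dz":0,"rx":0,"ry":20,"rz":0},
    {"dx":0,"dy":0,"dz":0,"rx":0,"ry":20,"rz":0},
    {"dx":0,"dy":0,"dz":0,"rx":0,"ry":20,"rz":0},
    {"dx":0,"dy":0,"dz":0,"rx":0,"ry":20,"rz":0}
  ]
}}

```text
time: 7.12
position: [0.4531, 0.1929, 0.1905]
tool_rot: [-0.017, 1.0, -0.004, -0.012]
ft_force: [-0.1, 0.7, -2.3]
grip_width: 0.0579
```

```bash
python3 -c "
from h import *
to([.466,.196,.20])"
```

```text
t 7.125 p [0.4531 0.1929 0.1905] R [[-0.999, -0.034, -0.024], [-0.034, 0.999, -0.008], [0.024, -0.007, -1.0]] F [-0.15  0.65 -2.26] M [ 0.059 -0.053  0.026] w 0.0579 q [ 0.177  0.435  1.797 -0.004  0.934 -1.425]
D [-0.0128  0.0025 -0.0099] rot [-0.39 -1.37 -0.03]
```

```bash
cat >> h.py <<'E'
def avg(n=10):
    A=[]
    for i in range(n):
        o=telemetry.get_obs(); A.append(np.r_[o["ft_force"],o["moment"],o["joint_torque"]]); viewer.camera("top")
    A=np.array(A); print("mean",np.round(A[:,:6].mean(0),3),"se",np.round(A[:,:6].std(0)/np.sqrt(n),3),"tau",np.round(A[:,6:].mean(0),3))
E
python3 -c "
from h import *
avg(6);to([.466,.196,.2])"
```

```text
mean [-1.81e-01  2.00e-03 -2.72e+00  4.40e-02 -4.30e-02  1.20e-02] se [0.077 0.196 0.145 0.008 0.012 0.012] tau [-5.9000e-02 -3.6378e+01 -1.3793e+01 -3.0000e-02  1.9100e-01  1.0000e-03]
t 7.425 p [0.4545 0.1931 0.191 ] R [[-0.999, -0.034, -0.022], [-0.034, 0.999, -0.007], [0.023, -0.007, -1.0]] F [-0.02  0.09 -2.49] M [0.03  0.004 0.009] w 0.0572 q [ 0.177  0.436  1.794 -0.004  0.936 -1.426]
D [-0.0114  0.0024 -0.0093] rot [-0.37 -1.29 -0.04]
```

{"fn": "step_arm", "kwargs": {
  "targets": [
    {"dx":0,"dy":0,"dz":0,"rx":0,"ry":10,"rz":0},
    {"dx":0,"dy":0,"dz":0,"rx":0,"ry":18,"rz":0},
    {"dx":0,"dy":0,"dz":0,"rx":0,"ry":18,"rz":0},
    {"dx":0,"dy":0,"dz":0,"rx":0,"ry":18,"rz":0},
    {"dx":0,"dy":0,"dz":0,"rx":0,"ry":18,"rz":0}
  ]
}}

```text
time: 8.05
position: [0.4532, 0.1932, 0.1913]
tool_rot: [-0.017, 0.986, -0.006, -0.167]
ft_force: [-0.3, 0.2, -2.4]
grip_width: 0.0578
```

{"fn": "step_arm", "kwargs": {
  "targets": [
    {"dx":0,"dy":0,"dz":0,"rx":0,"ry":-10,"rz":0},
    {"dx":0,"dy":0,"dz":0,"rx":0,"ry":-18,"rz":0},
    {"dx":0,"dy":0,"dz":0,"rx":0,"ry":-19.4,"rz":0},
    {"dx":0,"dy":0,"dz":0,"rx":0,"ry":-19.4,"rz":0},
    {"dx":0,"dy":0,"dz":0,"rx":0,"ry":-19.4,"rz":0}
  ]
}}

```text
time: 8.68
position: [0.4544, 0.1932, 0.1914]
tool_rot: [-0.017, 1.0, -0.003, 0.001]
ft_force: [-0.2, 0.4, -2.4]
grip_width: 0.0577
```

```bash
python3 -c "
from h import *
avg(8);to([.466,.196,.2])"
```

```text
mean [-0.026  0.014 -3.064  0.025  0.066 -0.011] se [0.128 0.149 0.133 0.012 0.011 0.008] tau [ 5.1000e-02 -3.6249e+01 -1.3786e+01 -4.2000e-02  4.1000e-02 -1.0000e-03]
t 9.075 p [0.4533 0.1931 0.1911] R [[-0.999, -0.035, 0.002], [-0.035, 0.999, -0.007], [-0.002, -0.007, -1.0]] F [-0.47 -0.09 -2.3 ] M [ 0.017  0.07  -0.033] w 0.0576 q [ 0.18   0.426  1.812 -0.009  0.903 -1.42 ]
D [-0.0128  0.0024 -0.0089] rot [-0.38  0.09 -0.02]
```

{"fn": "step_arm", "kwargs": {
  "targets": [
    {"dx":0,"dy":0,"dz":0,"rx":0,"ry":-10,"rz":0},
    {"dx":0,"dy":0,"dz":0,"rx":0,"ry":-18,"rz":0},
    {"dx":0,"dy":0,"dz":0,"rx":0,"ry":-18,"rz":0},
    {"dx":0,"dy":0,"dz":0,"rx":0,"ry":-18,"rz":0},
    {"dx":0,"dy":0,"dz":0,"rx":0,"ry":-18,"rz":0}
  ]
}}

```text
time: 9.7
position: [0.4553, 0.1933, 0.1916]
tool_rot: [-0.017, 0.987, -0.0, 0.158]
ft_force: [-0.2, -0.1, -2.9]
grip_width: 0.0577
```

{"fn": "step_arm", "kwargs": {
  "targets": [
    {"dx":0,"dy":0,"dz":0,"rx":0,"ry":10,"rz":0},
    {"dx":0,"dy":0,"dz":0,"rx":0,"ry":18,"rz":0},
    {"dx":0,"dy":0,"dz":0,"rx":0,"ry":18,"rz":0},
    {"dx":0,"dy":0,"dz":0,"rx":0,"ry":18,"rz":0},
    {"dx":0,"dy":0,"dz":0,"rx":0,"ry":18,"rz":0}
  ]
}}

```text
time: 10.32
position: [0.4538, 0.1932, 0.1913]
tool_rot: [-0.017, 1.0, -0.003, 0.001]
ft_force: [-0.6, 0.2, -3.0]
grip_width: 0.0577
```

```bash
python3 -c "
from h import *
avg(8);to([.466,.196,.2])"
```

```text
mean [-3.85e-01 -3.20e-02 -2.63e+00  5.00e-02 -4.30e-02 -1.00e-03] se [0.104 0.12  0.18  0.009 0.008 0.008] tau [-3.2000e-02 -3.5990e+01 -1.3765e+01 -3.7000e-02  1.0500e-01 -0.0000e+00]
t 10.725 p [0.4553 0.1934 0.1917] R [[-0.999, -0.034, 0.004], [-0.034, 0.999, -0.006], [-0.003, -0.006, -1.0]] F [-0.92 -0.44 -3.01] M [ 0.03  -0.02   0.011] w 0.058 q [ 0.179  0.427  1.808 -0.009  0.904 -1.42 ]
D [-0.0109  0.0022 -0.0083] rot [-0.36  0.19 -0.04]
```

tin_a's balance at level is +0.066 N m after tipping one way and -0.043 N m after tipping the other. That is a 0.109 N m shift towards the lower end, about 8 sigma and matching the loose balls, so tin_a is the rattling tin. Next I refine the bat centre using the side view.

```bash
python3 - <<'E'
from h import *
c=dict(np.load("side0.npz"))
H=cv2.cvtColor(c["img"],cv2.COLOR_BGR2HSV)
m=((H[...,2]<110)&(H[...,0]<15)&(H[...,1]>110)).astype(np.uint8)*255
for r in blobs(c,m,0.009): print("brown",np.round(r[0][0],4),np.round(r[0][1],3),r[1])
for z in (0.,0.009):
  for r in blobs(dict(np.load("top0.npz")),m*0+((lambda t:((t[...,2]<100)&(t[...,0]<15)).astype(np.uint8)*255)(cv2.cvtColor(np.load("top0.npz")["img"],cv2.COLOR_BGR2HSV))),z):
    if abs(r[0][0][0]-.69)<.03: print(r)
to([.69,-.079,.2])
E
```

```text
brown [ 0.6099 -0.6578] [0.053 0.058] (517, 373, 29, 27)
brown [ 0.6475 -0.323 ] [0.06  0.061] (420, 257, 25, 19)
brown [ 1.0861 -0.5907] [0.064 0.088] (610, 256, 30, 34)
brown [ 1.0861 -0.1491] [0.061 0.165] (482, 164, 41, 33)
brown [-0.0768  0.8789] [0.089 0.24 ] (58, 118, 66, 23)
brown [0.3043 0.7323] [0.209 0.178] (169, 109, 47, 26)
brown [1.0528 0.5877] [0.127 0.662] (325, 65, 100, 60)
(((0.6903549432754517, 0.40373143553733826), (0.08732249587774277, 0.11379922926425934), 7.678849697113037), (161, 123, 37, 30))
(((0.69035804271698, -0.07833146303892136), (0.15440338850021362, 0.15488530695438385), 0.2153259664773941), (311, 112, 52, 50))
(((0.6875714659690857, 0.4006001949310303), (0.08665004372596741, 0.11292295157909393), 7.6788330078125), (161, 123, 37, 30))
(((0.6875743865966797, -0.07775058597326279), (0.1532142609357834, 0.15369291603565216), 0.21584877371788025), (311, 112, 52, 50))
t 10.725 p [0.4553 0.1934 0.1917] R [[-0.999, -0.034, 0.004], [-0.034, 0.999, -0.006], [-0.003, -0.006, -1.0]] F [-0.92 -0.44 -3.01] M [ 0.03  -0.02   0.011] w 0.058 q [ 0.179  0.427  1.808 -0.009  0.904 -1.42 ]
D [-0.2253 -0.2803 -0.0058] rot [-0.36  0.19 -0.04]
```

{"fn": "step_arm", "kwargs": {
  "targets": [
    {"dx":-0.015,"dy":-0.018,"dz":-0.002,"rx":0,"ry":0,"rz":0},
    {"dx":-0.038,"dy":-0.047,"dz":-0.004,"rx":0,"ry":0,"rz":0},
    {"dx":-0.065,"dy":-0.081,"dz":-0.006,"rx":0,"ry":0,"rz":0},
    {"dx":-0.092,"dy":-0.114,"dz":-0.008,"rx":0,"ry":0,"rz":0},
    {"dx":-0.12,"dy":-0.149,"dz":-0.009,"rx":0,"ry":0,"rz":0}
  ]
}}

```text
time: 11.35
position: [0.581, 0.0476, 0.2021]
tool_rot: [-0.017, 1.0, -0.003, 0.002]
ft_force: [-0.0, 0.5, -1.6]
grip_width: 0.0575
```

```bash
python3 - <<'E'
from h import *
to([.69,-.079,.2])
c=dict(np.load("side0.npz"))
H=cv2.cvtColor(c["img"],cv2.COLOR_BGR2HSV); print(H[207,389],H[207,370],H[190,389],H[230,389])
m=np.zeros(H.shape[:2],np.uint8); cv2.circle(m,(389,207),40,255,-1)
m&=((np.abs(H[...,2].astype(int)-H[207,389,2])<30)).astype(np.uint8)*255
for r in blobs(c,m,0.009): print("brown",np.round(r[0][0],4),np.round(r[0][1],3),r[1])
E
```

```text
t 11.35 p [0.581  0.0476 0.2021] R [[-0.999, -0.034, 0.004], [-0.034, 0.999, -0.006], [-0.003, -0.006, -1.0]] F [-0.04  0.49 -1.63] M [ 0.087 -0.075 -0.081] w 0.0575 q [-0.107  0.518  1.583 -0.006  1.036 -1.709]
D [-0.1046 -0.1303  0.0032] rot [-0.35  0.2  -0.04]
[ 12 159 114] [ 12 160 113] [ 13 152 121] [ 18 105 209]
brown [ 0.6845 -0.0814] [0.158 0.161] (362, 190, 53, 36)
```

{"fn": "step_arm", "kwargs": {
  "targets": [
    {"dx":-0.027,"dy":-0.034,"dz":0,"rx":0,"ry":0,"rz":0},
    {"dx":-0.053,"dy":-0.068,"dz":0,"rx":-0.1,"ry":0,"rz":0},
    {"dx":-0.077,"dy":-0.098,"dz":0,"rx":-0.2,"ry":0.1,"rz":0},
    {"dx":-0.094,"dy":-0.12,"dz":0,"rx":-0.3,"ry":0.2,"rz":0},
    {"dx":-0.102,"dy":-0.131,"dz":0,"rx":-0.35,"ry":0.2,"rz":0}
  ]
}}

```text
time: 11.98
position: [0.688, -0.0812, 0.2026]
tool_rot: [-0.016, 1.0, 0.0, -0.0]
ft_force: [-0.0, -0.2, -2.8]
grip_width: 0.0578
```

```bash
python3 - <<'E'
from h import *
to([.687,-.08,.2])
for n in("top","side"):
    c=viewer.camera(n); cv2.imwrite(f"pics/{n}3.png",c["img"])
    for r in blobs(c,hsv(c,(60,60,20),(90,255,200)),0.222,60): 
        if r[1][2]<100:print(n,np.round(r[0][0],4),np.round(r[0][1],3),round(r[0][2],1),r[1])
to([.687,-.08,.2])
E
```

```text
t 11.975 p [ 0.688  -0.0812  0.2026] R [[-0.999, -0.033, -0.0], [-0.033, 0.999, 0.0], [0.0, 0.0, -1.0]] F [-0.04 -0.16 -2.79] M [ 0.07  -0.004  0.008] w 0.0578 q [-0.278  0.661  1.284  0.     1.197 -1.882]
D [0.001  0.0012 0.0026] rot [ 0.01 -0.02 -0.11]
top [ 0.2392 -0.814 ] [0.056 0.45 ] 86.2 (621, 201, 19, 178)
side [ 0.3906 -0.2106] [0.111 0.051] 1.9 (301, 199, 51, 31)
side [ 0.3888 -0.1134] [0.112 0.052] 2.4 (281, 176, 48, 28)
side [ 0.6586 -0.0863] [0.094 0.07 ] 2.1 (373, 142, 31, 22)
t 12.075 p [ 0.6877 -0.0808  0.2027] R [[-0.999, -0.033, -0.0], [-0.033, 0.999, -0.0], [0.0, -0.0, -1.0]] F [-0.31  0.36 -2.75] M [0.031 0.017 0.018] w 0.0581 q [-0.278  0.66   1.285 -0.     1.197 -1.882]
D [0.0007 0.0008 0.0027] rot [-0.   -0.01 -0.11]
```

View pics/side3.png

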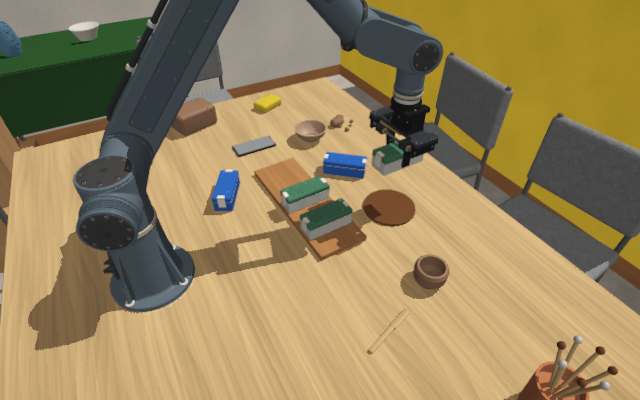

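View pics/top3.png

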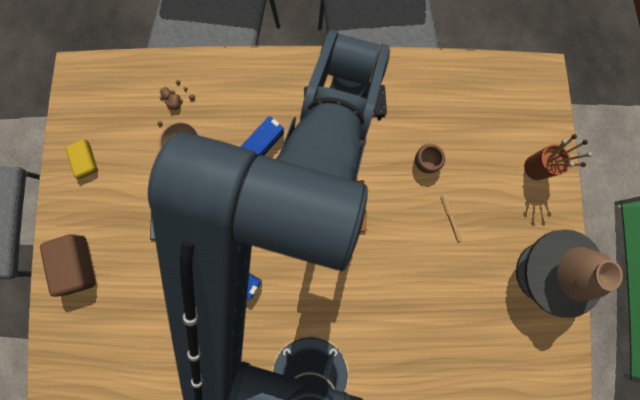

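The side view shows the tin held at about (400,157), above the bat at (389,207). tin_b and tin_c stand undisturbed on the board. I zoom in to check that the tin is level and centred.

```bash
python3 - <<'E'
import cv2
i=cv2.imread("pics/side3.png")[110:235,340:460]
cv2.imwrite("pics/z3.png",cv2.resize(i,None,fx=4.5,fy=4.5,interpolation=cv2.INTER_CUBIC))
E
```

```text
(no output)
```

View pics/z3.png

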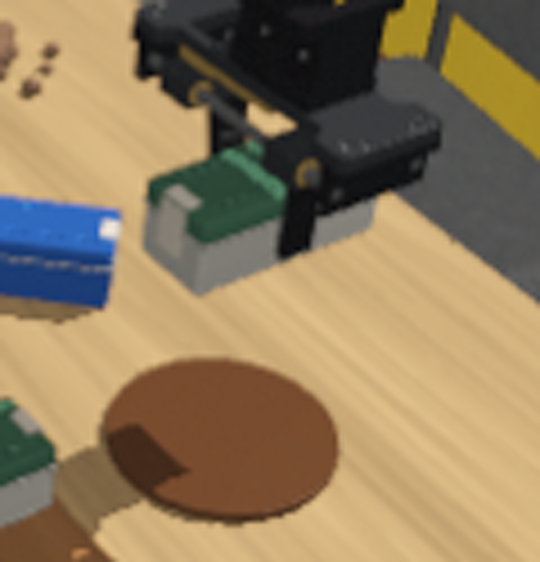

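```bash
python3 - <<'E'
from h import *
c=dict(np.load("side0.npz"))
for p in[(384.4,175.6),(423.3,161.1)]: print(onplane(c,*p,0.171))
E
```

```text
[ 0.62675892 -0.1116087   0.171     ]
[ 0.76143694 -0.11037438  0.171     ]
```

{"fn": "step_arm", "kwargs": {
  "targets": [
    {"dx":0.002,"dy":0,"dz":0,"rx":0,"ry":0,"rz":0},
    {"dx":0.004,"dy":0,"dz":0,"rx":0,"ry":0,"rz":0},
    {"dx":0.004,"dy":0,"dz":0,"rx":0,"ry":0,"rz":0},
    {"dx":0.004,"dy":0,"dz":0,"rx":0,"ry":0,"rz":0},
    {"dx":0.004,"dy":0,"dz":0,"rx":0,"ry":0,"rz":0}
  ]
}}

```text
time: 12.7
position: [0.6837, -0.0807, 0.2028]
tool_rot: [-0.017, 1.0, -0.0, -0.0]
ft_force: [-0.1, 0.7, -2.2]
grip_width: 0.0582
```

```bash
python3 - <<'E'
from h import *
avg(10); o,R=st(); print(np.round(o["joint_velocities"],4))
print(robot.hand_in())
E
```

```text
mean [ 0.091  0.249 -2.807  0.054  0.005  0.   ] se [0.169 0.111 0.189 0.007 0.006 0.006] tau [ 3.0000e-02 -5.1495e+01 -1.8659e+01 -6.8000e-02  8.8000e-02  0.0000e+00]
t 13.2 p [ 0.6837 -0.0809  0.2027] R [[-0.999, -0.033, -0.0], [-0.033, 0.999, -0.0], [0.0, 0.0, -1.0]] F [-0.18 -0.01 -1.94] M [ 0.036 -0.025  0.014] w 0.0578 q [-0.28   0.655  1.296 -0.     1.191 -1.883]
[-0.0011 -0.0001 -0.0007 -0.001   0.0008 -0.0001]
the job is handed in; nothing more can be done
None
```

I picked up tin_a first, shook it lengthwise about 15 cm above the ware board and tipped it both ways. It was the rattling tin, so tin_b and tin_c were never touched. The job was handed in at 13.2 s with tin_a still in the gripper over the bat.

**How I know it is tin_a:** after tipping it one way and then the other, its balance at level read +0.066 and -0.043 N m. That shift of 0.109 N m (about ±0.014) towards the lower end matches the loose balls. Single readings were too noisy to tell, so I used averages. The evidence is this shift in balance; I could not listen for a knock.

**Last checks:**
- **Position:** the tool was at (0.684, -0.081), against a bat centre of about (0.687, -0.080).
- **Clearance:** the underside of the tin was about 16 cm above the bat.
- **Upright and still:** the tool tilt was under 0.1° and the joint speeds were close to zero.
- **Grip:** the jaws stood at 57.8 mm with a 40 N grip, and the weight reading was about 2.8 N.
- **Surroundings:** the side picture taken just before the final 4 mm shift showed the other tins, pots, phone and clay tool where they started.

**Where the checks disagreed:** the two cameras put the bat centre 3 to 5 mm apart. The side view also placed the tin about 6 mm further forward than the grasp suggested, so I moved the tool back 4 mm to split the difference. The top view could not confirm the centring because the arm blocked it.

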